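# Scrape the bisque chips off the fettling board into the scrap tub

### The arm

A 6-joint arm with a two-finger parallel gripper is mounted at the origin on the work surface. World frame = base frame: x ahead of the robot, y to its left, z up, the work surface at z = 0. Lengths are in m, angles in rad, forces in N, time in s.
With the tool pointing down it reaches from about 0.35 to 0.925 m from the base axis. Payload 6.4 kg.
Tool frame: the origin (TCP) lies at the very end of the fingers, on their centre line; the grasp point (between the pads) lies 19 mm behind it; z points along the fingers, y is the line along which they close (so a half turn about z gives the same grasp; the last joint's range is limited). The gripper opens to 94 mm and grips with 3 to 60 N. Pads are 16 mm wide; open, the fingers measure 119 mm over their backs; the gripper's body (75 mm by 177 mm) begins 78 mm behind the grasp point.
Start: joints at [-1.312, 0.245, 1.558, -0, 1.339, -0.174], TCP at [0.273, -0.59, 0.205] pointing down, gripper open.
Joint ranges: [-3.13, 3.13], [-1.02, 2.26], [0.13, 2.54], [-0.95, 4.09], [0.21, 2.88], [-2.74, 2.74]. Speed limits (rad/s): [2.57, 2.57, 3.14, 3.14, 3.14, 3.14].

### API

Orientations are given as a unit quaternion [x, y, z, w].
In Python, from station import robot gives the robot as it stands.
- The arm moves only by the tool send_rows, never from a script. Its argument "targets" is text: rows parted by semicolons, each of 5 numbers parted by spaces: the shift along the tool's x, y, z in cm, then the turn about the tool's z in units of 5 degrees (1.0 is 5 degrees), then the opening, from 0 (shut) to 1 (fully open). A call has 1 to 20 rows; each row shifts and turns the commanded pose from where the row before left it, along the tool's axes as they then stand; what a row does not reach is not made up. A row lasts 1/10 s, in which the tool goes at most 50 mm and 8.59 degrees, less where a joint would pass 70% of its speed; a pose out of reach is approached as far as the arm can. A call is refused whole if a number of a shift passes 5 or a number of a turn 1, either way. A call with a gripper value outside its range is refused whole. The fingers move at their own pace and stop on an object; "force" is the grip in N (left out, the last holds). Time passes only in rows, so rows that do not move let the fingers close. It gives the time, the measured TCP pose, the force, the opening and the grip force at its end, in the units of the state.
- robot.observe(): the state, without advancing time (a new reading comes with each control period).
- robot.snapshot(name): name is "scene" or "top" or "wrist"; returns a dict with "pixels" (420x560x3 uint8, red, green, blue), "fx", "fy", "cx", "cy" (pixels), "dist" ([k1, k2, p1, p2, k3] as OpenCV has them; the pictures are not rectified), "pose" (4x4, takes a point from camera to world coordinates); the wrist camera has in their place "tool_from_camera" (4x4, takes a point from camera to tool coordinates, whose origin is the TCP and whose axes are the flange's). Camera axes: x right, y down, z forward; pixel columns grow to the right and rows downward; lengths in m; the calibration is good to about 2 mm. A picture is of the moment at which its call begins: read the wrist's pose just before it. There is no depth.
- robot.sign_off(): hands the job in; it is judged then, once.
The state is a dict: "time_s": time; "joint_pos": joint angles; "joint_velocities": joint speeds; "joint_efforts": joint torques, N m; "tool_pos": TCP position; "ee_rot": TCP orientation; "contact_force": force on the tool from outside, world axes, zero at the start; "moment": the same for the moment, N m; "gripper_width": finger opening in m; "grasp_force": force on a finger pad.
Only numpy, scipy, OpenCV 4.12 (cv2) and the standard library are available. Lean on these libraries where they do the work, as an engineer would, in place of code of your own. Each camera call takes 0.05 s, during which the arm holds its last target. There are 200 camera calls.

### The job

Take the wooden scraper, feel for the board with its sole at the end away from the square-cornered metal tub, and push the five fired-clay chips along, the sole kept lightly pressed on the board (4 to 15 N), until all drop off its end into the tub, in as many strokes as it takes. Keep your fingers off the chips and leave the bowl, mug, brush, sanding block and small toadstool where they are. Then lay the scraper back across its rest and let go.

Things in the scene. Friction and masses are not known exactly. Their poses are not given: they have to be found in the camera images.
- board: Fixed plywood board on two battens, 160 mm wide (x), 300 mm long (y), top face 75 mm above the bench. Along each long edge a rail 8 mm wide, 12 mm high (144 mm clear between them); both short ends are open and overhang the battens by 50 mm. Origin: under its centre, on the bench. Its +y end is to the robot's left, its -x side faces the robot.
- tub: Loose square-cornered aluminium scrap tub, open on top: 160 mm (x) by 140 mm (y) by 52 mm high, walls and floor 4 mm, 0.8 kg. It stands at one open end of the board (+y or -y), its near wall tucked 20 mm under the board's end, its centre 200 mm from the board's centre. Origin: centre of its underside.
- bowl: Round white bowl, 120 mm across, 50 mm high, under the board's other open end. Chips do not belong in it. Origin: centre of its underside.
- scraper: Dark wooden scraper lying across its rest: block 120 mm (x) by 30 mm (y) by 24 mm high, on it a grip 60 mm (x) by 22 mm (y), from 24 to 68 mm height; below it a stiff adjustable blade, 90 mm (x) by 26 mm (y), flat sole, which sticks out 16 to 36 mm: different each time and not measured, so feel for it. 0.17 kg. Origin: centre of the block's underside. Grip it across the 22 mm
- rest: Fixed wooden rest on the robot's side of the board: two upright cheeks 50 mm high, 102 mm apart (x), 9 mm thick, 40 mm wide (y). The ends of the scraper's block lie on the cheeks' tops, the blade hangs free between them. Origin: under its centre, on the bench; same axes as the scraper lying on it.
- chip0: Loose chip of fired terracotta lying flat on the board, rectangle 30 x 22 mm, 8 mm thick, about 13 g. Origin: centre of its underside.
- chip1: Loose chip of fired terracotta lying flat on the board, near-square 26 x 25 mm, 8 mm thick, about 13 g. Origin: centre of its underside.
- chip2: Loose chip of fired terracotta lying flat on the board, stepped shard about 30 x 26 mm (origin within 5 mm of its middle), 8 mm thick, about 13 g. Origin: centre of its underside.
- chip3: Loose chip of fired terracotta lying flat on the board, many-cornered shard about 31 mm across, 8 mm thick, about 13 g. Origin: centre of its underside.
- chip4: Loose chip of fired terracotta lying flat on the board, uneven shard about 30 x 28 mm, 8 mm thick, about 13 g. Origin: centre of its underside.
- block: Dark wooden sanding block lying on the bench, plain, 85 x 45 x 32 mm, without a grip; not the scraper. Origin under its centre. Leave alone.
- toadstool_small: Small black fired toadstool, 75 mm high, cap 60 mm across, standing on the bench between the rest and the sanding block. Origin under its foot. Leave alone.
- mug: White mug, 80 mm across, 85 mm high, on the left. Leave alone.
- brush: Brush lying on the bench on the right. Leave alone.

How it is judged:
On the way, in this order (a step that is already met when the one before it is completed fails the run):
1. The scraper, upright, has its sole pressed on the board with 4 to 15 N for 0.3 s at the end away from the tub (scraper's centre at least 290 mm from the tub's centre, seen from above) (contact force between scraper and board between 4 and 15 N and angle between scraper's own z axis and vertical below 0.15 rad and z of scraper in the frame of board between 0.086 and 0.114 m and x of scraper in the frame of board between -0.075 and 0.075 m and horizontal distance between scraper and tub above 0.29 m), for 0.3 s.
2. The scraper, on its stroke towards the tub, is pressed on the board with 4 to 15 N, without a break of contact, for 0.15 s near the middle of the board (centre 165 to 235 mm from the tub's centre) (contact force between scraper and board between 4 and 15 N and angle between scraper's own z axis and vertical below 0.15 rad and z of scraper in the frame of board between 0.086 and 0.114 m and x of scraper in the frame of board between -0.075 and 0.075 m and horizontal distance between scraper and tub between 0.165 and 0.235 m), for 0.15 s.
3. The scraper is still pressed on the board with 4 to 15 N for 0.1 s at the tub's end (its centre within 105 mm of the tub's centre) (contact force between scraper and board between 4 and 15 N and angle between scraper's own z axis and vertical below 0.15 rad and z of scraper in the frame of board between 0.086 and 0.114 m and x of scraper in the frame of board between -0.075 and 0.075 m and horizontal distance between scraper and tub below 0.105 m), for 0.1 s.
At the end, for the whole second after the job is handed in: All five chips lie at rest inside the upright metal tub, below its rim; the scraper lies level across its rest again, its block on both cheeks (within 0.1 rad, block's underside 46 to 55 mm above the bench, its centre within 12 mm of the rest's centre seen from above), released and at rest (x of chip0 in the frame of tub between -0.078 and 0.078 m and y of chip0 in the frame of tub between -0.068 and 0.068 m and z of each of chip0, chip1, chip2, chip3, chip4 in the frame of tub below 0.045 m and linear speed of each of chip0, chip1, chip2, chip3, chip4 below 0.03 m/s and x of chip1 in the frame of tub between -0.078 and 0.078 m and y of chip1 in the frame of tub between -0.068 and 0.068 m and x of chip2 in the frame of tub between -0.078 and 0.078 m and y of chip2 in the frame of tub between -0.068 and 0.068 m and x of chip3 in the frame of tub between -0.078 and 0.078 m and y of chip3 in the frame of tub between -0.068 and 0.068 m and x of chip4 in the frame of tub between -0.078 and 0.078 m and y of chip4 in the frame of tub between -0.068 and 0.068 m and height (world z) of scraper between 0.046 and 0.055 m and angle between scraper's own z axis and vertical below 0.1 rad and horizontal distance between scraper and rest below 0.012 m and linear speed of scraper below 0.02 m/s and angle between tub's own z axis and vertical below 0.2 rad); the robot touches nothing.
It fails at once if The fingers touch a chip (more than 0.3 N) (contact force between the fingers and chip0 above 0.3 N or contact force between the fingers and chip1 above 0.3 N or contact force between the fingers and chip2 above 0.3 N or contact force between the fingers and chip3 above 0.3 N or contact force between the fingers and chip4 above 0.3 N).
It fails at once if The tub is shifted by more than 30 mm (distance of tub from where it was at the start of the episode above 0.03 m).
It fails at once if The bowl, the small toadstool, the sanding block, the mug or the brush is shifted by more than 30 mm (distance of any of toadstool_small, block, mug, brush, bowl from where it was at the start of the episode above 0.03 m).
It also fails if it takes over 72 s, if anything falls off the work surface, if the arm or the gripper's body presses on something with over 40 N, if the wrist force passes 120 N, or if a joint passes its speed limit or range.

## Working session

There is one attempt and no reset: what is moved stays moved. The work goes in short steps, Python scripts to look and compute and a tool call to move; the robot and the scene stay as the last step left them, time stands still between calls to the robot, and variables do not carry over. Pictures are saved under pics/ and viewed, at most 10 in all, crops included, and the job is handed in when it is done.

Besides the shell and the picture viewer there is one more tool, called after "Emit:" by a JSON object that holds its "method" and its "body". send_rows: Moves the arm, as the interface text tells. Its arguments: {"type":"object","properties":{"targets":{"type":"string"},"force":{"type":"number"}},"required":["targets"]}

```bash
mkdir -p pics; cat > h.py <<'E'
from station import robot
import numpy as np, cv2
from scipy.spatial.transform import Rotation as R
def snap(n,f=None):
    s=robot.snapshot(n)
    if f: cv2.imwrite('pics/'+f,s['pixels'][:,:,::-1])
    return s
def cast(s,uv,z,pose=None):
    P=np.array(s['pose']) if pose is None else pose
    K=np.array([[s['fx'],0,s['cx']],[0,s['fy'],s['cy']],[0,0,1]])
    n=cv2.undistortPoints(np.array(uv,float).reshape(-1,1,2),K,np.array(s['dist'],float)).reshape(-1,2)
    d=np.c_[n,np.ones(len(n))]@P[:3,:3].T
    o=P[:3,3]
    return o+d*((z-o[2])/d[:,2])[:,None]
def wristpose(s,o):
    T=np.eye(4);T[:3,:3]=R.from_quat(o['ee_rot']).as_matrix();T[:3,3]=o['tool_pos']
    return T@np.array(s['tool_from_camera'])
E
python3 - <<'E'
from h import *
o=robot.observe();print(o)
a=snap('top','top.png')
b=snap('scene','scene.png')
for s in(a,b):print(np.round(s['pose'],3),s['fx'],s['dist'])
import pickle;pickle.dump((a,b),open('s0.pkl','wb'))
cv2.imwrite('pics/both.png',cv2.resize(np.hstack([a['pixels'],b['pixels']])[:,:,::-1],(800,300)))
E
```

```text
{'time_s': 0.0, 'joint_pos': array([-1.31211336e+00,  2.45795825e-01,  1.55898327e+00, -2.05653960e-05,
        1.33868522e+00, -1.74130282e-01]), 'joint_velocities': array([ 0.00031882, -0.00047606,  0.00162821, -0.00024165,  0.00012965,
       -0.00010121]), 'joint_efforts': array([ 3.14120029e-03, -4.15828729e+01, -3.14599764e+01,  6.85722032e-02,
        3.32903699e-02, -1.44504979e-04]), 'tool_pos': array([ 0.27245675, -0.5894943 ,  0.20437356]), 'ee_rot': array([ 9.76674390e-01,  2.14723681e-01, -4.95474006e-05, -9.34569232e-04]), 'contact_force': array([ 0.33818387, -0.91828869, -1.16299259]), 'moment': array([ 0.00106279, -0.03252023, -0.02604794]), 'grasp_force': 0.0, 'gripper_width': 0.09412415754004819}
[[-0.019 -0.992  0.123  0.362]
 [-1.     0.018 -0.011  0.006]
 [ 0.009 -0.123 -0.992  1.411]
 [ 0.     0.     0.     1.   ]] 478.3787270042863 [-0.1682198  0.         0.         0.         0.       ]
[[-0.683  0.476 -0.554  1.106]
 [ 0.73   0.464 -0.502  0.501]
 [ 0.018 -0.747 -0.665  0.782]
 [ 0.     0.     0.     1.   ]] 413.38126051019304 [-0.00240162  0.          0.          0.          0.        ]
```

View pics/top.png

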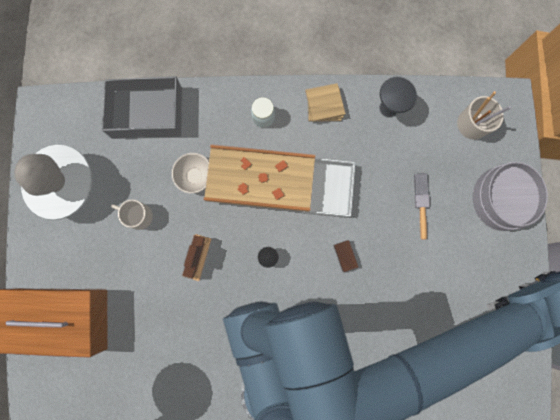

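View pics/scene.png

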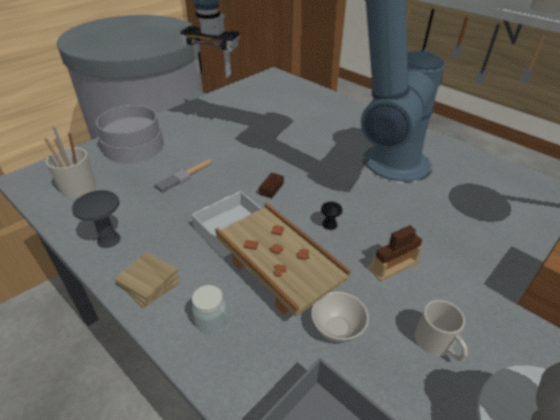

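Top view: the board is around (262,180) with its tub at the right, the -y end, at (335,188). The bowl is at (192,173), the scraper on its rest at (197,257), the toadstool at (268,257) and the sanding block at (346,256). I'll take enlarged crops for the corners.

```bash
python3 - <<'E'
from h import *
import pickle
a,b=pickle.load(open('s0.pkl','rb'))
t=a['pixels'][130:290,165:365]
cv2.imwrite('pics/c1.png',cv2.resize(t,(800,640-0))[:600,:,::-1])
c=cv2.resize(a['pixels'][225:290,170:230],None,fx=6,fy=6,interpolation=cv2.INTER_CUBIC)
d=cv2.resize(b['pixels'][222:287,362:432],None,fx=6,fy=6,interpolation=cv2.INTER_CUBIC)
cv2.imwrite('pics/c2.png',np.hstack([c,d])[:,:,::-1]);print(c.shape,d.shape)
# dark masks
for s,n in((a,'top'),(b,'scene')):
    h=cv2.cvtColor(s['pixels'],cv2.COLOR_RGB2HSV)
    m=cv2.inRange(h,(0,120,110),(9,255,255));
    N,l,st,ce=cv2.connectedComponentsWithStats(m)
    print(n,[(np.round(ce[i],1).tolist(),int(st[i,4])) for i in range(1,N) if 15<st[i,4]<300])
E
```

```text
(390, 360, 3) (390, 420, 3)
top [([245.3, 163.1], 56), ([281.0, 165.8], 65), ([262.8, 177.2], 49), ([242.7, 188.3], 61), ([277.7, 193.5], 64)]
scene [([277.4, 229.9], 39), ([250.7, 244.6], 54), ([276.2, 248.8], 44), ([302.6, 254.0], 55), ([279.1, 269.4], 46)]
```

View pics/c1.png

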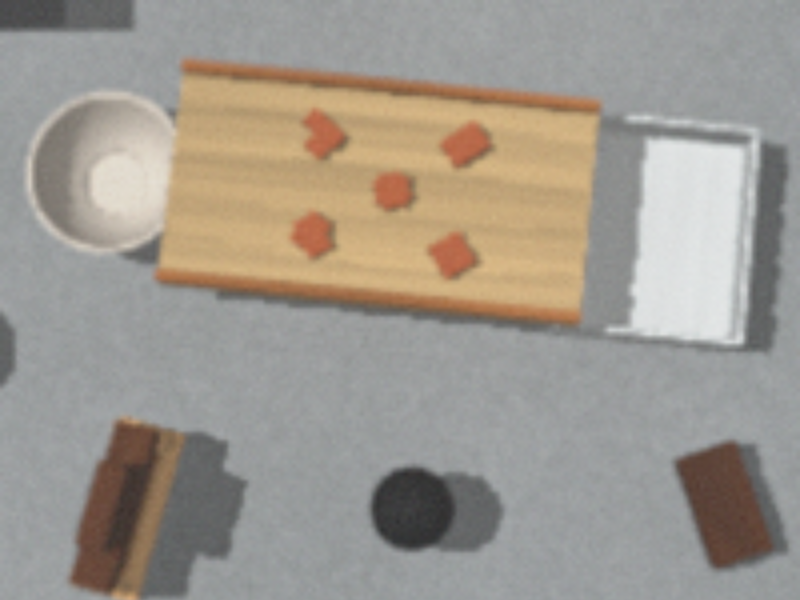

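View pics/c2.png

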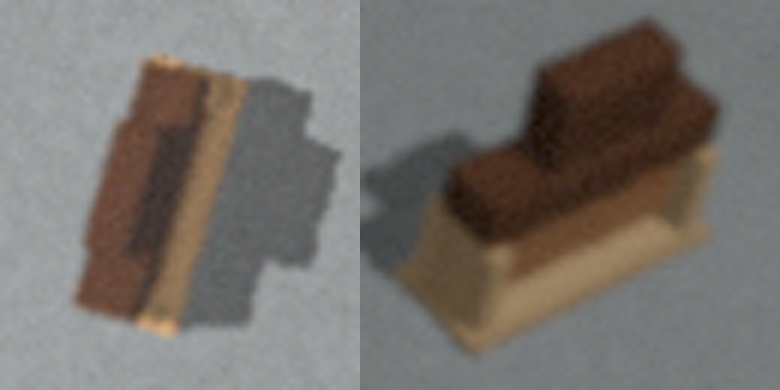

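c1: the board's outer corners sit at (183,62), (600,101), (580,322) and (157,278), with the tub to the right. c2: in the top view the grip top spans (123,122), (163,128), (128,250), (85,243), and the block's ends are at (150,62)-(205,75) and (75,303)-(140,320). I'll cast these.

```bash
python3 - <<'E'
from h import *
import pickle
a,b=pickle.load(open('s0.pkl','rb'))
c1=lambda p:np.array(p)/4.+[165-.375,130-.375]
c2=lambda p:np.array(p)/6.+[170-.4,225-.4]
c3=lambda p:np.array(p)/6.+[362-.4-60,222-.4]
bd=cast(a,c1([(183,62),(600,101),(580,318),(157,274)]),.087);print('board',bd.round(4),bd.mean(0))
e=bd[0]-bd[1]+bd[3]-bd[2];th=np.arctan2(-e[0],e[1]);print('yaw',np.degrees(th),np.linalg.norm(e)/2,np.linalg.norm(bd[0]-bd[3]))
# endpoint mids of the short ends at z .075
g=cast(a,c2([(123,122),(163,128),(128,250),(85,243)]),.118);print('grip',g.round(4),g.mean(0))
k=cast(a,c2([(150,62),(205,75),(140,320),(75,303)]),.074);print('block',k.round(4),k.mean(0))
for q in(g,k):
    e=q[0]-q[3]+q[1]-q[2];print('yaw x axis',np.degrees(np.arctan2(e[1],e[0])),np.linalg.norm(e)/2,np.linalg.norm(q[0]-q[1]))
# scene triangulation of grip top diag
q=cast(b,c3([(540,65),(652,18),(683,52),(570,103)]),.118);print('grip scene',q.round(4),q.mean(0))
e=q[1]-q[0]+q[2]-q[3];print(np.degrees(np.arctan2(e[1],e[0])),np.linalg.norm(e)/2)
ch=cast(a,[(245.3,163.1),(281,165.8),(262.8,177.2),(242.7,188.3),(277.7,193.5)],.083)
Rm=np.array([[np.cos(th),-np.sin(th)],[np.sin(th),np.cos(th)]])
print('chips world',ch.round(3),'board frame',((ch-bd.mean(0))[:,:2]@Rm).round(3))
for nm,p,z in(('tub',[(630,118),(757,130),(738,343),(605,330)],.052),('toad',[(413,507)],.07),('bowl',[(103,172)],.05)):
    t=cast(a,c1(p),z);print(nm,t.round(3), ((t-bd.mean(0))[:,:2]@Rm).round(3))
print(np.degrees(R.from_quat(robot.observe()['ee_rot']).as_matrix()[:2,0]),R.from_quat(robot.observe()['ee_rot']).as_matrix().round(3))
E
```

```text
board [[ 0.714   0.1843  0.087 ]
 [ 0.6801 -0.1119  0.087 ]
 [ 0.5252 -0.0934  0.087 ]
 [ 0.5615  0.2022  0.087 ]] [0.62021789 0.04531119 0.087     ]
yaw -6.7746037780049395 0.29801541962150957 0.15355875058557497
grip [[0.4293 0.2354 0.118 ]
 [0.4263 0.2172 0.118 ]
 [0.3716 0.2333 0.118 ]
 [0.3749 0.2528 0.118 ]] [0.40051467 0.23468271 0.118     ]
block [[0.4595 0.2305 0.074 ]
 [0.453  0.2045 0.074 ]
 [0.3394 0.2355 0.074 ]
 [0.3475 0.266  0.074 ]] [0.39984625 0.2341306  0.074     ]
yaw x axis -17.07606744976135 0.05707091151047503 0.0184800351610063
yaw x axis -16.44197692493358 0.11761440953729492 0.026730586867352964
grip scene [[0.4236 0.2216 0.118 ]
 [0.3694 0.2391 0.118 ]
 [0.3782 0.2579 0.118 ]
 [0.4336 0.2411 0.118 ]] [0.40119267 0.23993203 0.118     ]
162.62092278554184 0.0574441379802581
chips world [[ 0.66   0.085  0.083]
 [ 0.651 -0.016  0.083]
 [ 0.619  0.036  0.083]
 [ 0.588  0.093  0.083]
 [ 0.571 -0.005  0.083]] board frame [[ 0.035  0.044]
 [ 0.038 -0.057]
 [-0.    -0.009]
 [-0.038  0.044]
 [-0.042 -0.056]]
tub [[ 0.676 -0.137  0.052]
 [ 0.665 -0.229  0.052]
 [ 0.509 -0.209  0.052]
 [ 0.521 -0.114  0.052]] [[ 0.076 -0.174]
 [ 0.077 -0.267]
 [-0.08  -0.266]
 [-0.08  -0.17 ]]
toad [[0.396 0.026 0.07 ]] [[-0.22  -0.046]]
bowl [[0.643 0.248 0.05 ]] [[-0.001  0.203]]
[52.0126609  24.03100525] [[ 0.908  0.419 -0.   ]
 [ 0.419 -0.908  0.002]
 [ 0.    -0.002 -1.   ]]
```

Emit:
{"method": "send_rows", "body": {"targets": "2.4 -3.6 0 0 1;2.4 -3.6 0 0 1;2.4 -3.6 0 0 1;2.4 -3.6 0 0 1;2.4 -3.6 0 0 1;2.4 -3.6 0 0 1;2.4 -3.6 0 0 1;2.4 -3.6 0 0 1;2.4 -3.6 0 0 1;2.4 -3.6 0 0 1;2.4 -3.6 0 0 1;2.4 -3.6 0 0 1;2.4 -3.6 0 0 1;2.4 -3.6 0 0 1;2.4 -3.6 0 0 1;2.4 -3.6 0 0 1;2.4 -3.6 0 0 1;2.4 -3.6 0 0 1;2.4 -3.6 0 0 1;0 0 0 0 1", "force": 50}}

```text
time_s: 2.1
tool_pos: [0.3991, 0.2256, 0.205]
ee_rot: [0.976, 0.218, -0.001, -0.0]
contact_force: [-0.1, -0.3, 0.6]
gripper_width: 0.094
grasp_force: 0.0
```

Emit:
{"method": "send_rows", "body": {"targets": "0 0 0 1 1;0 0 0 1 1;0 0 0 1 1;0 0 0 1 1;0 0 0 1 1;0 0 0 1 1;0 0 0 1 1;0 0 0 1 1;0 0 0 0.36 1;0 0 0 0 1;0 0 0 0 1"}}

```text
time_s: 3.2
tool_pos: [0.3996, 0.2215, 0.2053]
ee_rot: [0.989, -0.148, -0.0, 0.0]
contact_force: [0.3, -0.1, -0.4]
gripper_width: 0.0942
grasp_force: 0.0
```

```bash
cat > st.py <<'E'
from h import *
import sys
def rel(tgt,yaw=None):
    o=robot.observe();M=R.from_quat(o['ee_rot']).as_matrix()
    print('t',o['time_s'].__round__(2),'pos',np.round(o['tool_pos'],4),'yaw',np.degrees(np.arctan2(M[1,0],M[0,0])).round(2),'tilt',np.degrees(np.arccos(-M[2,2])).round(2),'q',np.round(o['joint_pos'],2),'F',np.round(o['contact_force'],2),'w',o['gripper_width'],o['grasp_force'])
    if tgt is not None: print('tool cm',(100*M.T@(np.array(tgt)-o['tool_pos'])).round(2))
E
python3 - <<'E'
from st import *
rel([.4005,.2355,.08])
o=robot.observe();s=snap('wrist','w1.png')
P=wristpose(s,o);print(P.round(3))
import pickle;pickle.dump((s,P),open('w1.pkl','wb'))
E
```

```text
t 3.2 pos [0.3996 0.2215 0.2053] yaw -17.0 tilt 0.02 q [ 0.26 -0.23  2.03 -0.    1.34  2.12] F [ 0.26 -0.09 -0.35] w 0.09416195539741738 0.0
tool cm [-0.32 -1.37 12.53]
[[-0.292 -0.919 -0.266  0.476]
 [-0.956  0.281  0.08   0.199]
 [ 0.001  0.278 -0.961  0.384]
 [ 0.     0.     0.     1.   ]]
```

View pics/w1.png

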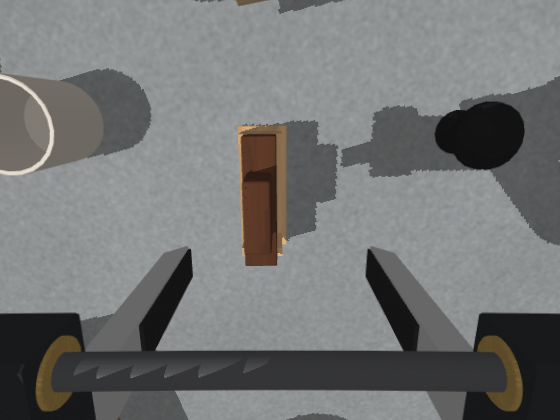

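Wrist view: the grip top runs straight in the tool's x, at about columns 245-277 and rows 180-265, so the yaw is right.

```bash
python3 - <<'E'
from st import *
import pickle
s,P=pickle.load(open('w1.pkl','rb'))
g=cast(s,[(244,180),(271,180),(277,265),(246,265)],.118,P);print(g.round(4),g.mean(0))
k=cast(s,[(242,135),(276,135)],.074,P);print(k.round(4),k.mean(0))
e=g[0]-g[3]+g[1]-g[2];print(np.degrees(np.arctan2(e[1],e[0])),np.linalg.norm(e)/2)
rel([.4005,.2355,.08])
c=s['pixels'][110:290,200:360];cv2.imwrite('pics/w1c.png',cv2.resize(c,(640,720))[:600,:,::-1])
E
```

```text
[[0.4327 0.2389 0.118 ]
 [0.4268 0.2195 0.118 ]
 [0.3591 0.2356 0.118 ]
 [0.3664 0.2594 0.118 ]] [0.39625393 0.23834745 0.118     ]
[[0.4627 0.2349 0.074 ]
 [0.4543 0.2074 0.074 ]] [0.4584846  0.22112464 0.074     ]
-15.27627978215331 0.06950818647916387
t 3.25 pos [0.3996 0.2216 0.2053] yaw -17.0 tilt 0.02 q [ 0.26 -0.23  2.03 -0.    1.34  2.13] F [ 0.77  0.09 -0.56] w 0.09424993572530527 0.0
tool cm [-0.32 -1.35 12.53]
```

View pics/w1c.png

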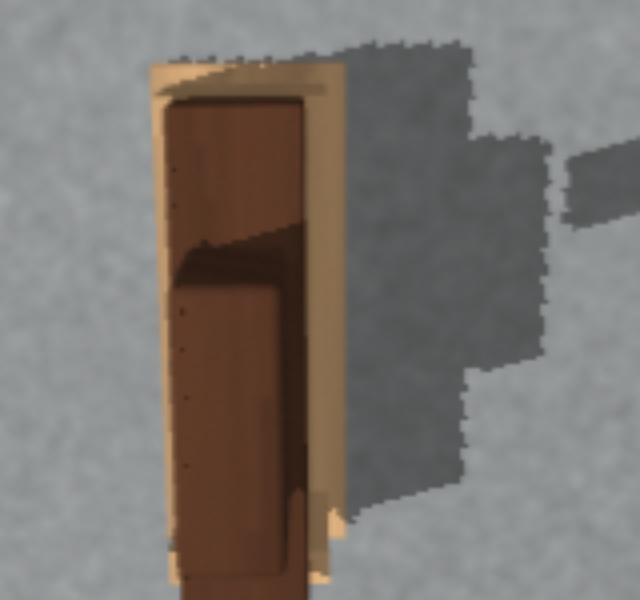

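The crop gives the grip top corners: (244,181), (270,181), (271,254), (245,254) in full-image pixels.

```bash
python3 - <<'E'
from st import *
import pickle
s,P=pickle.load(open('w1.pkl','rb'))
g=cast(s,[(243.5,181),(269.7,181),(271,253.5),(245.2,253.5)],.118,P);print(g.round(4),g.mean(0))
e=g[0]-g[3]+g[1]-g[2];print(np.degrees(np.arctan2(e[1],e[0])),np.linalg.norm(e)/2)
k=cast(s,[(241,135),(276,135)],.074,P);print(k.mean(0))
c=k.mean(0)[:2]-.06*np.array([np.cos(-.29),np.sin(-.29)]);print('blk centre',c)
rel([*((g.mean(0)[:2]+c)/2),.08])
E
```

```text
[[0.4321 0.2395 0.118 ]
 [0.4264 0.2207 0.118 ]
 [0.37   0.2372 0.118 ]
 [0.376  0.2569 0.118 ]] [0.40113083 0.2385664  0.118     ]
-16.806275471886536 0.05875047764683989
[0.45860741 0.22152824 0.074     ]
blk centre [0.40111278 0.23868537]
t 3.25 pos [0.3996 0.2216 0.2053] yaw -17.0 tilt 0.02 q [ 0.26 -0.23  2.03 -0.    1.34  2.13] F [ 0.77  0.09 -0.56] w 0.09424993572530527 0.0
tool cm [-0.35 -1.67 12.53]
```

Emit:
{"method": "send_rows", "body": {"targets": "-0.35 -1.65 0 0 1;0 0 3 0 1;0 0 3 0 1;0 0 3 0 1;0 0 2 0 1;0 0 1 0 1;0 0 0.5 0 1;0 0 0 0 1;0 0 0 0 0;0 0 0 0 0;0 0 0 0 0;0 0 0 0 0;0 0 0 0 0;0 0 0 0 0", "force": 50}}

```text
time_s: 4.65
tool_pos: [0.4012, 0.2389, 0.0805]
ee_rot: [0.989, -0.148, 0.0, -0.0]
contact_force: [-0.2, -0.5, 0.6]
gripper_width: 0.0492
grasp_force: 0.0
```

```bash
python3 -c "
from st import *
rel([.4008,.2382,.25])"
```

```text
t 4.65 pos [0.4012 0.2389 0.0805] yaw -17.0 tilt 0.01 q [ 0.29 -0.03  2.11 -0.    1.07  2.16] F [-0.24 -0.47  0.65] w 0.049240724183426766 0.0
tool cm [ -0.02   0.08 -16.95]
```

Emit:
{"method": "send_rows", "body": {"targets": "0 0 0 0 0;0 0 0 0 0;0 0 0 0 0;0 0 0 0 0;0 0 0 0 0;0 0 0 0 0"}}

```text
time_s: 5.25
tool_pos: [0.4012, 0.2389, 0.0804]
ee_rot: [0.989, -0.148, 0.0, -0.0]
contact_force: [0.4, 0.6, -1.5]
gripper_width: 0.0216
grasp_force: 50.0
```

Emit:
{"method": "send_rows", "body": {"targets": "0 0 -2 0 0;0 0 -3 0 0;0 0 -3 0 0;0 0 -3 -0.5 0;0 0 -2 -1 0;0 0 -1 -0.54 0;0 0 0 0 0"}}

```text
time_s: 5.95
tool_pos: [0.4019, 0.2392, 0.2219]
ee_rot: [0.998, -0.059, 0.001, -0.001]
contact_force: [0.4, 0.0, -1.7]
gripper_width: 0.0214
grasp_force: 50.0
```

```bash
cat >> st.py <<'E'
C=np.array([.6202,.0453]);th=np.radians(-6.78)
ex=np.array([np.cos(th),np.sin(th)]);ey=np.array([-np.sin(th),np.cos(th)])
def bw(x,y,z): return [*(C+x*ex+y*ey),z]
def bf():
    d=robot.observe()['tool_pos'][:2]-C;print('board x,y',np.round([d@ex,d@ey],4))
E
python3 - <<'E'
from st import *
rel(bw(-.022,.118,.16))
o=robot.observe();s=snap('wrist','w2.png');P=wristpose(s,o)
import pickle;pickle.dump((s,P),open('w2.pkl','wb'))
E
```

```text
t 5.95 pos [0.4019 0.2392 0.2219] yaw -6.81 tilt 0.17 q [ 0.29 -0.22  1.99 -0.    1.36  1.98] F [ 0.41  0.01 -1.73] w 0.021437085633848146 49.986140727996826
tool cm [21.75  4.87  6.25]
```

View pics/w2.png

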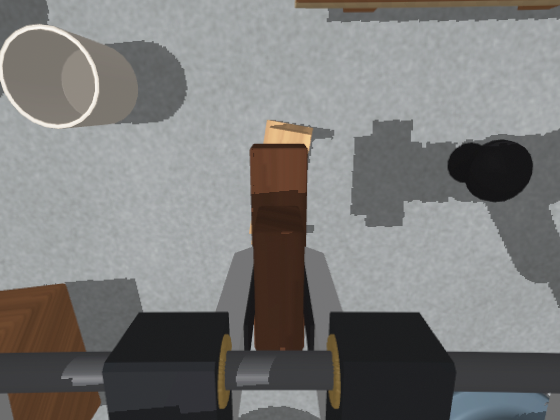

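The scraper is held upright and square in the fingers, with the empty rest below it. Next I carry it to the board's +y end.

Emit:
{"method": "send_rows", "body": {"targets": "2 0.4 0 0 0;3 0.7 0 0 0;3 0.7 0 0 0;3 0.7 0 0 0;3 0.7 0 0 0;3 0.7 0 0 0;2.5 0.5 0 0 0;1.5 0.4 1 0 0;0.75 0.1 2 0 0;0 0 2 0 0;0 0 1 0 0;0 0 0 0 0;0 0 0 0 0;0 0 0 0 0"}}

```text
time_s: 7.4
tool_pos: [0.612, 0.1647, 0.1618]
ee_rot: [0.998, -0.059, 0.001, -0.0]
contact_force: [0.8, 0.6, -1.7]
gripper_width: 0.0216
grasp_force: 50.0
```

```bash
python3 - <<'E'
from st import *
rel(bw(-.022,.118,.14));bf()
s=snap('top');b=snap('scene')
c=cv2.resize(s['pixels'][140:220,180:300],(480,320));d=cv2.resize(b['pixels'][200:320,200:360],(427,320))
cv2.imwrite('pics/t2.png',cv2.resize(np.hstack([c,d])[:,:,::-1],(800,282)))
E
```

```text
t 7.4 pos [0.612  0.1647 0.1618] yaw -6.8 tilt 0.12 q [0.08 0.25 1.64 0.   1.25 1.77] F [ 0.83  0.6  -1.68] w 0.021605725842278763 49.98646259307861
tool cm [ 0.02 -0.04  2.18]
board x,y [-0.0223  0.1176]
```

View pics/t2.png

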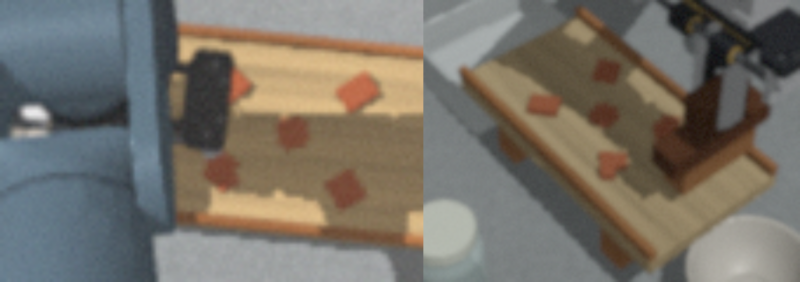

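The scraper hangs over the +y end, behind the chips. I lower it and feel for the board.

Emit:
{"method": "send_rows", "body": {"targets": "0 0 1 0 0;0 0 0.6 0 0;0 0 0 0 0;0 0 0.1 0 0;0 0 0.1 0 0;0 0 0.1 0 0;0 0 0.1 0 0;0 0 0.1 0 0;0 0 0 0 0"}}

```text
time_s: 8.4
tool_pos: [0.6113, 0.1645, 0.1393]
ee_rot: [0.998, -0.059, -0.0, 0.0]
contact_force: [0.4, 0.7, -1.4]
gripper_width: 0.0218
grasp_force: 50.0
```

Emit:
{"method": "send_rows", "body": {"targets": "0 0 0.1 0 0;0 0 0.1 0 0;0 0 0.1 0 0;0 0 0.1 0 0;0 0 0 0 0"}}

```text
time_s: 8.9
tool_pos: [0.6117, 0.1646, 0.1378]
ee_rot: [0.998, -0.059, 0.0, 0.0]
contact_force: [-3.9, 0.1, 9.6]
gripper_width: 0.0218
grasp_force: 50.0
```

Emit:
{"method": "send_rows", "body": {"targets": "0 0 -0.05 0 0;0 0 0 0 0;0 0 0 0 0;0 0 0 0 0"}}

```text
time_s: 9.3
tool_pos: [0.6116, 0.1646, 0.1378]
ee_rot: [0.998, -0.059, 0.0, 0.0]
contact_force: [-2.9, -1.5, 7.7]
gripper_width: 0.0215
grasp_force: 50.0
```

```bash
python3 - <<'E'
from st import *
rel(bw(-.022,.118,.14));bf();rel(bw(-.022,-.148,.138));print(robot.observe()['moment'])
E
```

```text
t 9.3 pos [0.6116 0.1646 0.1378] yaw -6.79 tilt 0.03 q [ 0.08  0.27  1.65 -0.    1.21  1.77] F [-2.91 -1.49  7.71] w 0.02154408007648724 49.98970806598663
tool cm [ 0.06 -0.06 -0.22]
board x,y [-0.0226  0.1174]
t 9.3 pos [0.6116 0.1646 0.1378] yaw -6.79 tilt 0.03 q [ 0.08  0.27  1.65 -0.    1.21  1.77] F [-2.91 -1.49  7.71] w 0.02154408007648724 49.98970806598663
tool cm [ 6.000e-02  2.654e+01 -2.000e-02]
[-0.0849134   0.81814009  0.00436856]
```

Emit:
{"method": "send_rows", "body": {"targets": "0 0.5 0 0 0;0 1 0 0 0;0 1 0 0 0;0 1 0 0 0;0 1 0 0 0;0 1 0 0 0"}}

```text
time_s: 9.9
tool_pos: [0.6062, 0.1101, 0.1379]
ee_rot: [0.998, -0.06, 0.002, -0.001]
contact_force: [1.2, 3.5, 5.7]
gripper_width: 0.0219
grasp_force: 50.0
```

Emit:
{"method": "send_rows", "body": {"targets": "0 1 0 0 0;0 1 0 0 0;0 1 0 0 0;0 1 0.02 0 0;0 1 0 0 0;0 1 0 0 0;0 1 0 0 0"}}

```text
time_s: 10.6
tool_pos: [0.598, 0.0406, 0.1378]
ee_rot: [0.998, -0.06, 0.002, -0.001]
contact_force: [1.2, 5.2, 7.9]
gripper_width: 0.0217
grasp_force: 50.0
```

Emit:
{"method": "send_rows", "body": {"targets": "0 1 0 0 0;0 1 0 0 0;0 1 0 0 0;0 1 0 0 0;0 1 0 0 0;0 1 0 0 0"}}

```text
time_s: 11.2
tool_pos: [0.5909, -0.019, 0.1378]
ee_rot: [0.998, -0.06, 0.002, -0.001]
contact_force: [1.3, 3.1, 4.6]
gripper_width: 0.0215
grasp_force: 50.0
```

```bash
python3 - <<'E'
from st import *
bf();rel(bw(-.022,-.148,.138))
s=snap('top');b=snap('scene')
c=cv2.resize(s['pixels'][140:220,240:360],(480,320));d=cv2.resize(b['pixels'][180:300,190:350],(427,320))
cv2.imwrite('pics/t3.png',cv2.resize(np.hstack([c,d])[:,:,::-1],(800,282)))
E
```

```text
board x,y [-0.0215 -0.0673]
t 11.2 pos [ 0.5909 -0.019   0.1378] yaw -6.83 tilt 0.26 q [-0.23  0.18  1.77  0.    1.19  1.46] F [1.32 3.05 4.63] w 0.021521794671708415 49.99312341213226
tool cm [-0.04  8.07 -0.04]
```

View pics/t3.png

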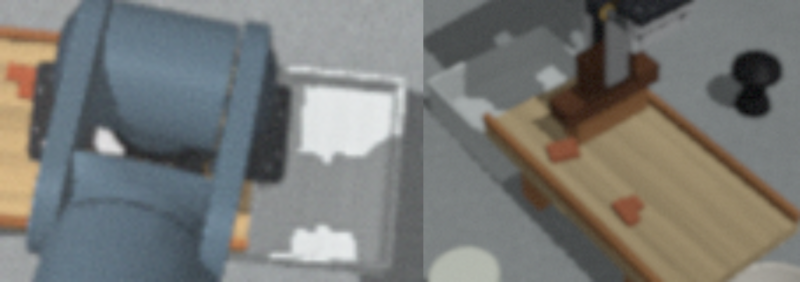

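Two chips remain on the board at the far rail and the other three are in front of the blade. I continue off the end.

Emit:
{"method": "send_rows", "body": {"targets": "0 1 0.03 0 0;0 1 0 0 0;0 1 0 0 0;0 1 0 0 0;0 0.5 0 0 0;0 0.5 0 0 0"}}

```text
time_s: 11.9
tool_pos: [0.5852, -0.0686, 0.1379]
ee_rot: [0.998, -0.06, 0.002, -0.001]
contact_force: [1.0, 5.1, 7.4]
gripper_width: 0.0216
grasp_force: 50.0
```

Emit:
{"method": "send_rows", "body": {"targets": "0 1 0 0 0;0 1 0 0 0;0 1 0 0 0;0 1 0 0 0;0 0 0 0 0;0 0 0 0 0"}}

```text
time_s: 12.5
tool_pos: [0.58, -0.1094, 0.1377]
ee_rot: [0.998, -0.06, 0.002, 0.0]
contact_force: [0.1, 1.4, 7.2]
gripper_width: 0.0216
grasp_force: 50.0
```

```bash
python3 - <<'E'
from st import *
bf();rel(bw(.022,.118,.165))
E
```

```text
board x,y [-0.0216 -0.1584]
t 12.5 pos [ 0.58   -0.1094  0.1377] yaw -6.84 tilt 0.2 q [-0.38  0.17  1.77  0.    1.19  1.31] F [0.08 1.38 7.23] w 0.021643348398197156 49.99064862728119
tool cm [  4.34 -27.64  -2.72]
```

Emit:
{"method": "send_rows", "body": {"targets": "0 0 -1.5 0 0;0 0 -1.5 0 0;1 -2 0 0 0;1.3 -4 0 0 0;1 -4 0 0 0;1 -4 0 0 0;0 -4 0 0 0;0 -4 0 0 0;0 -3.5 0 0 0;0 -2 0 0 0;0 0 0 0 0;0 0 1 0 0;0 0 1 0 0;0 0 0.5 0 0;0 0 0.2 0 0;0 0 0.1 0 0;0 0 0.1 0 0;0 0 0 0 0"}}

```text
time_s: 14.3
tool_pos: [0.6543, 0.1587, 0.1378]
ee_rot: [0.998, -0.06, 0.0, 0.0]
contact_force: [-4.0, -1.0, 4.0]
gripper_width: 0.0218
grasp_force: 50.0
```

```bash
python3 - <<'E'
from st import *
bf();rel(bw(.022,-.155,.138))
E
```

```text
board x,y [0.0205 0.1166]
t 14.3 pos [0.6543 0.1587 0.1378] yaw -6.83 tilt 0.06 q [ 0.07  0.36  1.54 -0.    1.24  1.76] F [-3.97 -0.99  4.04] w 0.021773302069967818 49.98858869075775
tool cm [1.700e-01 2.716e+01 1.000e-02]
```

Emit:
{"method": "send_rows", "body": {"targets": "0.1 0 0.03 0 0;0 1 0 0 0;0 1 0 0 0;0 1 0 0 0;0 1 0 0 0;0 1 0 0 0;0 1 0 0 0;0 1 0 0 0;0 1 0 0 0;0 1 0 0 0;0 1 0 0 0;0 1 0 0 0;0 1 0 0 0;0 1 0 0 0"}}

```text
time_s: 15.7
tool_pos: [0.6409, 0.03, 0.1379]
ee_rot: [0.998, -0.06, 0.002, -0.001]
contact_force: [1.0, 4.7, 6.5]
gripper_width: 0.0217
grasp_force: 50.0
```

Emit:
{"method": "send_rows", "body": {"targets": "0 1 0 0 0;0 1 0 0 0;0 1 0 0 0;0 1 0 0 0;0 1 0 0 0;0 1 0 0 0;0 1 0 0 0;0 1 0 0 0;0 1 0 0 0;0 1 0 0 0;0 1 0 0 0;0 1 0 0 0;0 1 0 0 0;0 1 0 0 0;0 0.5 0 0 0;0 0 0 0 0;0 0 0 0 0"}}

```text
time_s: 17.4
tool_pos: [0.6232, -0.1146, 0.1377]
ee_rot: [0.998, -0.06, 0.001, 0.0]
contact_force: [0.5, 1.1, 6.9]
gripper_width: 0.0217
grasp_force: 50.0
```

Emit:
{"method": "send_rows", "body": {"targets": "0 0 -1.5 0 0;0 0 -3 0 0;0 0 -3 0 0;0 -3 -1.5 0 0;0 -5 0 0 0;0 -5 0 0 0;0 -5 0 0 0;0 -5 0 0 0;0 -5 0 0 0;0 -3 0 0 0;0 0 0 0 0"}}

```text
time_s: 18.5
tool_pos: [0.6586, 0.1971, 0.2256]
ee_rot: [0.998, -0.057, -0.0, 0.0]
contact_force: [0.3, -0.7, -0.7]
gripper_width: 0.0214
grasp_force: 50.0
```

```bash
python3 - <<'E'
from st import *
bf();rel([.4012,.2389,.2])
s=snap('top');b=snap('scene')
for q,n in((s,'top'),(b,'scene')):
    h=cv2.cvtColor(q['pixels'],cv2.COLOR_RGB2HSV)
    N,l,st,ce=cv2.connectedComponentsWithStats(cv2.inRange(h,(0,120,60),(9,255,255)))
    print(n,[(np.round(ce[i],1).tolist(),int(st[i,4])) for i in range(1,N) if 8<st[i,4]<300])
c=cv2.resize(s['pixels'][140:220,240:360],(480,320));d=cv2.resize(b['pixels'][180:300,190:350],(427,320))
cv2.imwrite('pics/t4.png',cv2.resize(np.hstack([c,d])[:,:,::-1],(800,282)))
E
```

```text
board x,y [0.0202 0.1553]
t 18.5 pos [0.6586 0.1971 0.2256] yaw -6.54 tilt 0.05 q [ 0.13  0.32  1.43 -0.    1.39  1.81] F [ 0.29 -0.65 -0.69] w 0.021398433685131123 49.98677730560303
tool cm [-26.04  -1.22   2.58]
top [([319.9, 169.1], 35), ([316.8, 182.7], 55), ([314.5, 194.1], 37), ([320.7, 207.6], 38)]
scene []
```

View pics/t4.png

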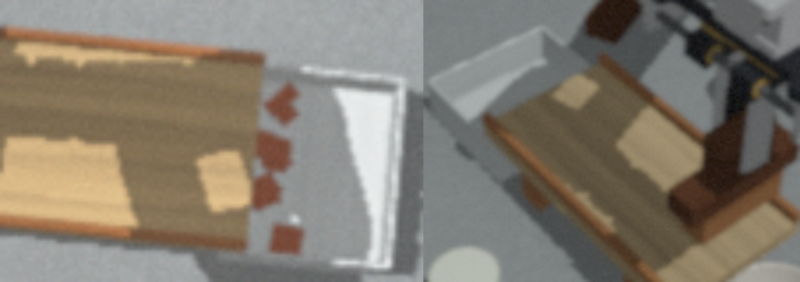

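The board is clear and the chips are in the tub, but one blob may be two chips. I'll check that numerically.

```bash
python3 - <<'E'
from st import *
s=snap('top')
h=cv2.cvtColor(s['pixels'],cv2.COLOR_RGB2HSV)
m=cv2.inRange(h,(0,110,50),(10,255,255))
for r in range(158,218):print(r,''.join('#' if v else '.' for v in m[r,300:340])) if m[r,300:340].any() else None
print(h[178:188,312:322,2])
E
```

```text
165 .....................##.................
166 ....................####................
167 ...................####.................
168 ..................####..................
169 ................######..................
170 ................######..................
171 .................######.................
172 ..................#####.................
173 ....................##..................
178 .............###........................
179 .............#####......................
180 .............########...................
181 .............#########..................
182 .............#########..................
183 .............#########..................
184 ..............#######...................
185 ...............#######..................
186 ...............#######..................
187 ................####....................
190 ...............##.......................
191 .............####.......................
192 ............######......................
193 ............#######.....................
194 ............#######.....................
195 ............####
[... 160 characters left out ...]
205 ..................#####.#...............
206 ..................#######...............
207 ..................#######...............
208 .................########...............
209 ..................#######...............
210 .................#######................
[[119 120 120 121 125 130 137 141 144 145]
 [123 118 117 123 114 125 120 127 129 135]
 [129 122 121 122 123 120 119 121 120 128]
 [123 125 122 118 122 121 121 122 119 120]
 [123 120 119 123 118 123 121 119 120 119]
 [124 121 118 116 122 123 124 121 123 122]
 [126 124 115 117 122 118 122 121 123 124]
 [138 137 124 117 116 118 117 117 120 125]
 [140 142 129 115 118 118 115 118 118 121]
 [144 145 132 124 118 119 116 116 123 131]]
```

Emit:
{"method": "send_rows", "body": {"targets": "-0.7 3 -0.5 0 0;-0.7 4.6 -0.5 0 0;-0.7 4.6 -0.5 0 0;-0.7 4.6 -0.5 0 0;-0.7 4.6 -0.5 0 0;-0.7 4.6 -0.5 0 0;-0.7 4.6 -0.5 0 0;-0.7 4.6 -0.5 0 0;-0.7 4.6 -0.5 0 0;-0.7 4.6 0 0 0;-0.7 4.6 0 0 0;-0.3 2 0 0 0;0 0 0 0 0;0 0 0 0 0"}}

```text
time_s: 20.05
tool_pos: [0.5183, -0.3037, 0.2711]
ee_rot: [0.998, -0.061, -0.0, -0.0]
contact_force: [0.0, -0.4, -2.1]
gripper_width: 0.022
grasp_force: 50.0
```

```bash
python3 - <<'E'
from st import *
o=robot.observe();s=snap('wrist','w5.png');P=wristpose(s,o)
rel([.4012,.2389,.2])
h=cv2.cvtColor(s['pixels'],cv2.COLOR_RGB2HSV)
m=cv2.inRange(h,(0,110,50),(10,255,255))
N,l,st,ce=cv2.connectedComponentsWithStats(m)
for i in range(1,N):
    if st[i,4]>60: print(st[i],ce[i].round(),cast(s,[ce[i]],.008,P).round(3),np.median(h[l==i],axis=0))
i=[k for k in range(1,N) if st[k,4]>60 and ce[k][0]<230]
x0=min(st[k,0] for k in i);x1=max(st[k,0]+st[k,2] for k in i);y0=min(st[k,1] for k in i);y1=max(st[k,1]+st[k,3] for k in i)
print(x0,y0)
for r in m[y0:y1:4,x0:x1:2]:print(''.join('#' if v else '.' for v in r))
E
```

```text
t 20.1 pos [ 0.5188 -0.3028  0.2711] yaw -6.85 tilt 0.02 q [-0.72  0.08  1.62  0.    1.44  0.97] F [ 1.24 -0.11 -2.12] w 0.02171750820476423 49.986534118652344
tool cm [-18.14 -52.38   7.13]
[ 98  55  29  35 562] [113.  72.] [[ 0.656 -0.13   0.008]] [  8. 153. 117.]
[  93   96   38   59 1217] [112. 122.] [[ 0.602 -0.115  0.008]] [  8. 154. 117.]
[ 250  144   57  206 7068] [279. 245.] [[ 0.423 -0.292  0.008]] [ 10. 139.  63.]
[126 163  22  23 449] [137. 174.] [[ 0.539 -0.129  0.008]] [  8. 155. 124.]
[ 178  243   50   69 1408] [205. 274.] [[ 0.395 -0.188  0.008]] [ 10. 142.  91.]
93 55
..........##........................................................
........######......................................................
.......#########....................................................
.....##########.....................................................
....##########......................................................
...############.....................................................
.....############...................................................
........########.........
[... 3276 characters left out ...]
.##.#####.
................................................##...###.####..###..
................................................####.####.###...##..
.................................................####.#..#.###..##..
...................................................###.#..##..#.#...
....................................................##.##..##.###...
......................................................#####.####....
......................................................########......
........................................................#######.....
........................................................#####.......
..........................................................##........
```

The wrist picture shows the tub holding two single chips, plus a cluster about three chips in size. That makes five, and the board is clear. Now I return the scraper.

Emit:
{"method": "send_rows", "body": {"targets": "-1 -3 0 0 0;-1.4 -4.1 0 0 0;-1.4 -4.1 0 0 0;-1.4 -4.1 0 0 0;-1.4 -4.1 0 0 0;-1.4 -4.1 0 0 0;-1.4 -4.1 0 0 0;-1.4 -4.1 0 0 0;-1.4 -4.1 0 0 0;-1.4 -4.1 0 0 0;-1.4 -4.1 0 0 0;-1.4 -4.1 0 0 0;-1.4 -4.1 0 0 0;0 0 2 0.5 0;0 0 2 1 0;0 0 2 0.53 0;0 0 0 0 0;0 0 0 0 0;0 0 0 0 0"}}

```text
time_s: 22.0
tool_pos: [0.405, 0.2369, 0.2127]
ee_rot: [0.989, -0.147, 0.001, -0.001]
contact_force: [0.3, 0.1, -1.2]
gripper_width: 0.0218
grasp_force: 50.0
```

```bash
python3 - <<'E'
from st import *
rel([.4012,.2389,.0804])
E
```

```text
t 22.0 pos [0.405  0.2369 0.2127] yaw -16.89 tilt 0.14 q [ 0.29 -0.2   2.    0.    1.34  2.15] F [ 0.29  0.07 -1.24] w 0.021825464921108245 49.986446499824524
tool cm [-0.44 -0.06 13.22]
```

Emit:
{"method": "send_rows", "body": {"targets": "-0.4 -0.05 0 0.02 0;0 0 2 0 0;0 0 3 0 0;0 0 3 0 0;0 0 2 0 0;0 0 1.5 0 0;0 0 0.5 0 0;0 0 0.5 0 0;0 0 0.3 0 0;0 0 0 0 0;0 0 0 0 0;0 0 0 0 0"}}

```text
time_s: 23.2
tool_pos: [0.4012, 0.2383, 0.0837]
ee_rot: [0.989, -0.148, 0.001, -0.0]
contact_force: [0.4, -0.0, -2.2]
gripper_width: 0.0217
grasp_force: 50.0
```

```bash
python3 - <<'E'
from st import *
rel([.4012,.2389,.0804])
E
```

```text
t 23.2 pos [0.4012 0.2383 0.0837] yaw -17.05 tilt 0.07 q [ 0.29 -0.04  2.11  0.    1.07  2.16] F [ 0.37 -0.01 -2.18] w 0.02167783183307046 49.98652517795563
tool cm [-0.01 -0.06  0.33]
```

Emit:
{"method": "send_rows", "body": {"targets": "0 -0.05 0.15 0 0;0 0 0.1 0 0;0 0 0.1 0 0;0 0 0 0 0;0 0 0 0 0;0 0 0 0 0"}}

```text
time_s: 23.8
tool_pos: [0.401, 0.2387, 0.0804]
ee_rot: [0.989, -0.148, -0.0, 0.0]
contact_force: [-2.7, -0.6, 4.8]
gripper_width: 0.0215
grasp_force: 50.0
```

Contact is felt at exactly the original height. I release, rise and check.

Emit:
{"method": "send_rows", "body": {"targets": "0 0 -0.1 0 0;0 0 0 0 0.5;0 0 0 0 0.6;0 0 0 0 0.7;0 0 0 0 0.8;0 0 0 0 0.8;0 0 0 0 0.8;0 0 0 0 0.8;0 0 0 0 0.8;0 0 -1 0 0.8;0 0 -3 0 0.8;0 0 -3 0 0.8;0 0 -3 0 0.8;0 0 -2 0 0.8;0 0 0 0 0.8;0 0 0 0 0.8;0 0 0 0 0.8"}}

```text
time_s: 25.5
tool_pos: [0.4, 0.2383, 0.1992]
ee_rot: [0.989, -0.148, -0.001, 0.001]
contact_force: [0.5, -1.2, -0.2]
gripper_width: 0.0751
grasp_force: 0.0
```

```bash
python3 - <<'E'
from st import *
rel(None)
import pickle
o=robot.observe();s=snap('wrist','w6.png');P=wristpose(s,o)
h=cv2.cvtColor(s['pixels'],cv2.COLOR_RGB2HSV)
m=cv2.inRange(h,(0,120,20),(12,255,130))
N,l,st,ce=cv2.connectedComponentsWithStats(m)
k=[i for i in range(1,N) if st[i,4]>300 and 200<ce[i][0]<330];print(st[k])
i=k[0];r0=st[i,1]+3
cols=np.where(l[r0+6]==i)[0];print(cols.min(),cols.max())
e=cast(s,[((cols.min()+cols.max())/2,st[i,1])],.074,P)[0];print('far end',e,'was .4586 .2215')
a,b0=pickle.load(open('s0.pkl','rb'));b=snap('scene')
d=cv2.absdiff(a['pixels'],snap('top')['pixels'])[232:285,180:215];print('top diff',d.max(2).mean(),(d.max(2)>40).sum())
d=cv2.absdiff(b0['pixels'],b['pixels'])[225:280,365:425].max(2);print('scene diff',d.mean(),(d>40).sum())
E
```

```text
t 25.5 pos [0.4    0.2383 0.1992] yaw -17.06 tilt 0.15 q [ 0.29 -0.2   2.02  0.    1.32  2.16] F [ 0.54 -1.24 -0.25] w 0.07508491829398727 0.0
[[ 260  129   35  135 4482]]
260 294
far end [0.45925265 0.22168617 0.074     ] was .4586 .2215
top diff 40.37088948787062 912
scene diff 4.303030303030303 5
```

The scene camera's crop of the scraper matches the start, and the scraper's far end is within 1 mm of where it was. I hand in.

```bash
python3 -c "
from station import robot
print(robot.sign_off())"
```

```text
the job is handed in; nothing more can be done
None
```

I handed the job in at about 25.7 s. Two pressed strokes cleared the board, and the scraper is back on its rest and released. From the camera masks I count all five chips in the tub, with three of them clustered so that count is partly inferred, and the hand-in gave no verdict.

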